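# Set up the second flip-screen terminal to match its neighbour

### The job

A second flip-screen terminal joins the vaccination desk: pick up the loose one, without dropping it, set it flat and squarely on the empty black pad, facing the same way as the terminal already standing on the blue mat, and let go. Then take its screen and tilt it to the same slant as the neighbour's screen; the worn hinge springs back by an unknown amount when released, so let go, check that the screen stays at that slant, and correct it until it does. Leave the neighbour and the other things on the table where they are.

Things in the scene. Friction and masses are not known exactly. Their poses are not given: they have to be found in the camera images.
- term_mid (a point): the loose terminal to set up: centre (half-way up) of its white base block, 130 mm long (x) by 60 wide (y) by 30 high, dark keys on top; total mass about 0.9 kg. x points from the hinge end (which is nearer the robot) to the free front end, z up. Grip it across its 60 mm width. Its underside is 15 mm below this point. It starts on the bare table, on the robot's right
- term_hinge (a point): hinge axis of the loose terminal's screen (line along the base's y), 55 mm behind term_mid towards the robot and 21 mm above it. It moves with the base. Worn friction hinge: the screen holds where it is left, but on release it first springs back against the last motion (see term)
- term_top (a point): middle of the loose terminal's screen's upper edge. The screen is a flat plate 60 mm wide (its y), 90 mm high (its z, from hinge to top edge) and 9 mm thick (its x, display on +x); the plate begins 10 mm from the hinge axis and this edge lies 100 mm from it. z upright = no slant; it starts leaning back towards the robot by 22 to 36 degrees, and can move from about 20 degrees forward to 60 degrees back
- pad_mid (a point): centre of the top face of the empty black rubber pad, 140 mm (x) by 70 mm (y), 3 mm thick, fixed on the blue mat, top 5 mm above the table; x is the direction in which the terminal's base x must point
- ref_mid (a point): centre of the base of the terminal already set up, fixed on the blue mat; same shape as the loose one and the same yaw as the pad; it stands 200 mm beside the pad, on either side
- ref_top (a point): middle of the upper edge of the neighbour's screen, axes as for term_top; its z gives the slant to copy (leaning back towards the robot by 2 to 12 degrees). Its hinge is locked tight
- mat: fixed blue mat, 180 mm (x) by 360 mm (y) by 2 mm thick, origin at its underside's centre
- vial_a: bystander: capped glass vial, 25 mm across, 49 mm high, standing; origin under its centre, on the robot's side of the table
- vial_b: bystander: another such vial, beyond the loose terminal
- vial_c: bystander: another such vial, on the robot's side of the mat
- syringe: bystander: empty syringe lying down, 140 mm long, 22 mm high, on the robot's side of the mat; origin under its middle
- spirit: bystander: bottle, 60 mm across, 150 mm high, on the right; origin under its centre
- dish: bystander: open steel dish 90 x 160 x 30 mm, far right; origin under its centre
- roll: bystander: paper roll standing on end, 100 mm across, 120 mm high, far left; origin under its centre
- term: the loose terminal; origin under the centre of its base. Its hinge winds up: raised from its start, the screen first slips easily (0.07 N m) and on release drops back about 3 degrees; past a point that differs each time and cannot be seen, it is stiff (0.27 N m, 3 N at the top edge) and drops back about 11 to 13. Pushed back down it moves easily again and springs up about 3 degrees
Things that resemble listed ones, but are neither listed nor needed, are in the scene too. Leave any yellow look-alike of the term alone.

How it is judged (in metres and radians):
On the way, in this order (a step that is already met when the one before it is completed fails the run):
1. the terminal stands flat and square on the pad and is let go (horizontal distance between term_mid and pad_mid below 0.015 m and angle between the x axis of term_mid and the x axis of pad_mid, either way round below 0.14 rad and z of term_mid in the frame of pad_mid below 0.019 m and angle between term_mid's own z axis and vertical below 0.05 rad and x of term_hinge in the frame of pad_mid below -0.03 m and contact force between term and the fingers below 0.1 N and linear speed of term below 0.02 m/s), for 0.2 s.
2. untouched, the screen holds the neighbour's slant for half a second (all of step 1 and angle between the z axis of term_top and the z axis of ref_top, either way round below 0.07 rad), for 0.5 s.
At the end, for the whole second after the job is handed in: the terminal stands flat on the pad, its centre within 15 mm of the pad's, turned as the pad within 8 degrees (hinge end towards the robot), at rest and let go, and its screen holds the direction of the neighbour's screen within 4 degrees (all of step 2); the robot touches nothing.
It fails at once if the loose terminal is dropped (linear speed of term above 0.5 m/s and contact force between term and the fingers below 0.1 N).
It fails at once if the neighbour's screen is moved (distance of ref_top from where it was at the start of the episode above 0.008 m).
It fails at once if a bystander is pushed away by more than 25 mm or knocked over (distance of any of vial_a, vial_b, vial_c, syringe, spirit, dish, roll from where it was at the start of the episode above 0.025 m or angle between any of vial_a, vial_b, vial_c, spirit, dish, roll's own z axis and vertical above 0.5 rad).
It also fails if it takes over 61 s, if anything falls off the work surface, if the arm or the gripper's body presses on something with over 40 N, if the wrist force passes 120 N, or if a joint passes its speed limit or range.

### The arm

A 6-joint arm with a two-finger parallel gripper is mounted at the origin on the work surface. World frame = base frame: x ahead of the robot, y to its left, z up, the work surface at z = 0. Lengths are in mm, angles in rad, forces in N, time in s.
With the tool pointing down it reaches from about 325 to 775 mm from the base axis. Payload 5.5 kg.
Tool frame: the origin (TCP) lies between the finger pads; the fingertips stand 17 mm ahead of it and the grasp point (between the pads) lies 2 mm behind it; z points along the fingers, y is the line along which they close (so a half turn about z gives the same grasp; the last joint's range is limited). The gripper opens to 85 mm and grips with 20 to 120 N. Pads are 22 mm wide; open, the fingers measure 114 mm over their backs; the gripper's body (76 mm by 85 mm) begins 54 mm behind the grasp point. The pads swing forward as they close: fully open they stand 13 mm farther back than shut.
Start: joints at [1.242, 0.091, 1.231, -0, 1.82, -0.057], TCP at [161.083, 577.987, 222.475] pointing down, gripper open.
Joint ranges: [-2.87, 2.87], [-0.86, 2.18], [0.17, 2.46], [-1.51, 4.65], [0.06, 2.69], [-2.65, 2.65]. Speed limits (rad/s): [2.57, 2.57, 3.01, 3.14, 3.14, 3.14].

### API

Orientations are given as a unit quaternion [x, y, z, w].
In Python, from station import robot gives the robot as it stands.
- The arm moves only by the tool jog_arm, never from a script. Its argument "plan" is a list that holds one entry, the list of rows, each a list of 7 numbers: the opening, from 0 (shut) to 1 (fully open), then the shift along the tool's x, y, z in mm, then the turn, a rotation vector about the tool's x, y, z in degrees. A call has exactly 10 rows; each row is the pose to reach, as a shift and turn from the pose commanded when the call began, along the tool's axes at that moment; what a row does not reach only later rows make up. A row lasts 1/10 s, in which the tool goes at most 50 mm and 8.59 degrees, less where a joint would pass 70% of its speed; a pose out of reach is approached as far as the arm can. A call with a gripper value outside its range is refused whole. The fingers move at their own pace and stop on an object; "grip_force" is the grip in N (left out, the last holds). Time passes only in rows, so rows that repeat a pose let the fingers close, or fill a call up. It gives the time, the measured TCP pose, the force and the opening at its end, in the units of the state.
- robot.state(): the state, without advancing time (a new reading comes with each control period).
- robot.snapshot(name): name is "scene" or "side" or "wrist"; returns (picture, depth): 480x640x3 uint8, blue, green, red; 480x640 float32, mm along the optical axis (not along the pixel's ray), 0 where there is no reading.
- robot.get_calibration(name): a dict with "vertical_fov" (degrees; the focal length in pixels is half the picture's height over the tangent of half this angle, whatever the lens; pixels are square), "cx", "cy" (the principal point, pixels), "world_from_camera" (4x4, takes a point from camera to world coordinates). Camera axes: x right, y up, looking along -z (the intrinsics and any distortion apply to the point x, -y, -z); pixel columns grow to the right and rows downward; lengths in mm; the calibration is good to about 2 mm. The wrist camera is an equidistant fisheye: a pixel r from the principal point sees the ray r / f radians off the axis. A picture is of the moment at which its call begins: read the wrist's pose just before it. get_calibration takes no time and is no camera call; for the wrist camera it gives the pose at the moment of the call.
- robot.finish_job(): hands the job in, once; it reports no verdict.
The state is a dict: "clock": time; "joint_positions": joint angles; "dq": joint speeds; "effort": joint torques, N m; "eef_pos": TCP position; "tool_rot": TCP orientation; "contact_force": force on the tool from outside, world axes, zero at the start; "moment": the same for the moment, N m; "gripper_width": finger opening in mm.
Only numpy, scipy, OpenCV 4.12 (cv2) and the standard library are available. Lean on these libraries where they do the work, as an engineer would, in place of code of your own. Each camera call takes 0.05 s, during which the arm holds its last target. There are 200 camera calls.

## Working session

There is one attempt and no reset: what is moved stays moved. The work goes in short steps, Python scripts to look and compute and a tool call to move; the robot and the scene stay as the last step left them, time stands still between calls to the robot, and variables do not carry over. Pictures are saved under pics/ and viewed, on a budget of 10 in all, crops included, one or two more only if the job needs it, and the job is handed in when it is done.

Besides the shell and the picture viewer there is one more tool, called by a JSON object that holds its "api" and its "payload", one argument or row to a line. jog_arm: Moves the arm, as the interface text tells. Its arguments: {"type":"object","properties":{"plan":{"type":"array","items":{"type":"array","items":{"type":"array","items":{"type":"number"}}}},"grip_force":{"type":"number"}},"required":["plan"]}

```bash
mkdir -p pics; ls; cat > h.py <<'E'
import numpy as np, cv2
from station import robot
from scipy.spatial.transform import Rotation as R
def cloud(name):
    c=robot.get_calibration(name); im,d=robot.snapshot(name)
    f=240/np.tan(np.radians(c["vertical_fov"]/2)); 
    v,u=np.mgrid[0:480,0:640].astype(float)
    x=(u-c["cx"])/f; y=(v-c["cy"])/f
    if name=="wrist":
        r=np.hypot(x,y); s=np.where(r>1e-9,np.tan(np.minimum(r,1.5))/np.maximum(r,1e-9),1); x=x*s;y=y*s
    P=np.stack([x*d,-y*d,-d,np.ones_like(d)],-1)@np.array(c["world_from_camera"]).T
    P=P[...,:3]; P[d<=0]=np.nan
    return im,d,P
E
python3 - <<'E'
from h import *
print(robot.state())
for n in ("scene","side"):
    c=robot.get_calibration(n); print(n,{k:(np.round(v,3).tolist()) for k,v in c.items()})
    im,d,P=cloud(n); cv2.imwrite(f"pics/{n}0.png",im); np.savez(f"{n}0.npz",im=im,P=P)
E
```

```text
pics
{'clock': 0.0, 'joint_positions': array([ 1.24228316e+00,  9.18941755e-02,  1.23189407e+00, -1.84774790e-05,
        1.81979976e+00, -5.66707164e-02]), 'dq': array([ 0.00145996,  0.00175934, -0.0023941 ,  0.00076842, -0.00185415,
       -0.00115376]), 'effort': array([ 1.89954248e-03, -4.58746040e+01, -4.18010437e+01,  4.83575036e-05,
        1.19374777e-02, -4.60563786e-05]), 'eef_pos': array([160.99771791, 577.68433107, 221.32512101]), 'tool_rot': array([ 1.35505277e-01,  9.90776122e-01, -9.80944752e-04, -1.82168276e-04]), 'contact_force': array([0.19370836, 0.07816636, 0.39033234]), 'moment': array([-0.01998107, -0.05924189,  0.00215911]), 'gripper_width': 84.87987811357117}
scene {'vertical_fov': 54.139, 'cx': 319.6, 'cy': 237.726, 'world_from_camera': [[-0.226, -0.656, 0.72, 1231.532], [0.974, -0.159, 0.162, 105.966], [0.008, 0.738, 0.675, 851.612], [0.0, 0.0, 0.0, 1.0]]}
side {'vertical_fov': 52.595, 'cx': 315.887, 'cy': 241.136, 'world_from_camera': [[0.964, 0.197, -0.179, 202.983], [-0.265, 0.737, -0.622, -980.645], [0.009, 0.647, 0.763, 1239.135], [0.0, 0.0, 0.0, 1.0]]}
```

View pics/scene0.png

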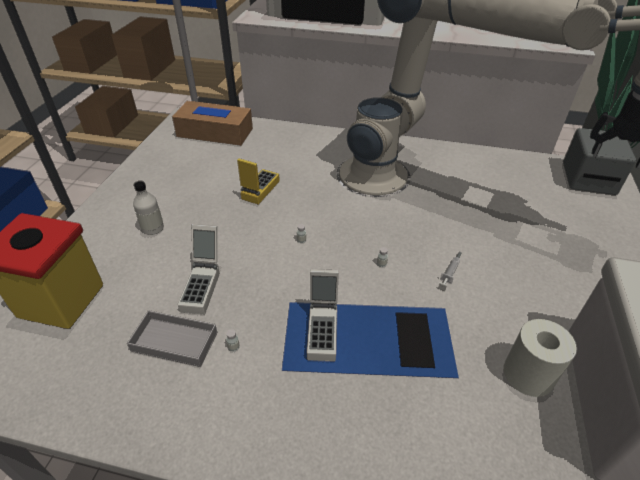

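View pics/side0.png

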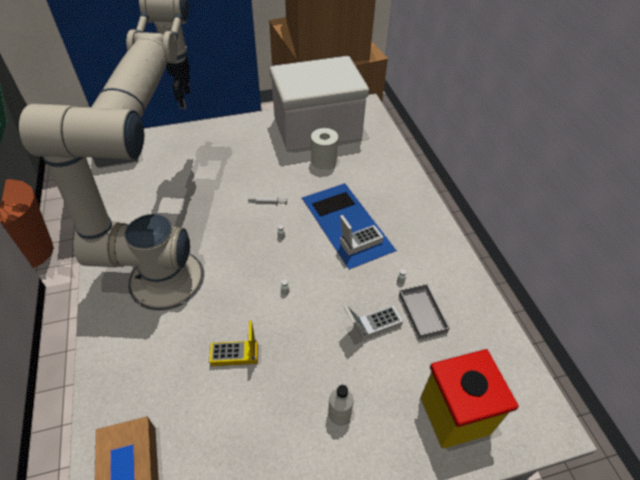

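The scene view shows the loose terminal at about (200,275), the neighbour at (323,330), the pad at (415,340) and the vials at (301,234), (382,257) and (232,341). The side view shows the same things, with the loose terminal at (378,320). Next I'll measure from the depth clouds.

```bash
cat > m.py <<'E'
from h import *
def rect(p):
    (c,s,a)=cv2.minAreaRect(p.astype(np.float32)); a=a if s[0]>s[1] else a+90
    a=(a+90)%180-90
    return np.round(c,1),np.round(sorted(s),1),round(a,1)
def plate(Q,yaw,name):
    # fit plate: local x along base x; fit line x vs z
    n=Q-Q.mean(0); u,s,vt=np.linalg.svd(n,full_matrices=False); nv=vt[2]
    ex=np.array([np.cos(yaw),np.sin(yaw),0]); nv=nv*np.sign(nv@ex)
    print(name,"plate n",len(Q),"slant",np.degrees(np.arctan2(nv[2],nv@ex)).round(2),"rms",(s[2]/len(Q)**.5).round(2),"yawn",np.degrees(np.arctan2(nv[1],nv[0])).round(1),"zmax",np.percentile(Q[:,2],99).round(1), "mean",Q.mean(0).round(1))
if __name__=="__main__":
    for n in ("scene","side"):
        z=np.load(n+"0.npz"); im,P=z["im"],z["P"]; hsv=cv2.cvtColor(im,cv2.COLOR_BGR2HSV)
        print("==",n)
        blue=(hsv[...,0]>100)&(hsv[...,0]<130)&(hsv[...,1]>130)&(P[...,2]<20)&(P[...,0]>300)
        print("mat",rect(P[blue][:,:2]),np.nanmedian(P[blue][:,2]))
        C=P[blue].mean(0)
        k=(hsv[...,2]<60)&(abs(P[...,2]-5)<6)&(np.hypot(P[...,0]-C[0],P[...,1]-C[1])<180)
        l,lab,st,ce=cv2.connectedComponentsWithStats(k.astype(np.uint8)); i=1+st[1:,4].argmax()
        print("pad",rect(P[lab==i][:,:2]),np.median(P[lab==i][:,2]),st[i])
        m=(P[...,2]>12)&(P[...,2]<200)&(P[...,0]>150)&(P[...,0]<800)&(abs(P[...,1])<600)
        l,lab,st,ce=cv2.connectedComponentsWithStats(m.astype(np.uint8))
        for i in range(1,l):
            if st[i,4]<25: continue
            Q=P[lab==i]; print(i,st[i].tolist(),Q.mean(0).round(0),"zmax",Q[:,2].max().round(0),rect(Q[:,:2]),
              "top band",rect(Q[(Q[:,2]>22)&(Q[:,2]<39)][:,:2]) if ((Q[:,2]>22)&(Q[:,2]<39)).sum()>20 else "")
E
python3 m.py
```

```text
== scene
mat (array([614.5,  78. ]), array([180.1, 357.2]), -79.4) 3.5142347876081885
pad (array([596.7, 175.4]), array([ 69.8, 142. ]), 10.9) 6.434306589024516 [ 396  313   39   55 1730]
1 [237, 158, 36, 45, 923] [ 212. -323.   69.] zmax 142.0 (array([ 186.3, -323.1]), array([64.5, 86.2]), -12.8) top band (array([ 186.4, -321.9]), array([61.2, 86.7]), -13.4)
2 [133, 180, 30, 54, 1025] [ 409. -538.   82.] zmax 156.0 (array([ 401.7, -542. ]), array([46.5, 60.3]), -42.6) top band (array([ 409.2, -537.3]), array([27.7, 59.7]), -50.8)
3 [16, 220, 87, 108, 5403] [ 693. -568.  126.] zmax 200.0 (array([ 679.4, -576.8]), array([ 46.4, 150.7]), -0.0) top band (array([ 683.4, -564.5]), array([ 37.5, 142.5]), -14.1)
4 [192, 224, 25, 39, 917] [ 502. -338.   91.] zmax 131.0 (array([ 499.6, -339.2]), array([50.2, 61.3]), -82.6) top band 
5 [297, 224, 9, 17, 129] [ 351. -142.   35.] zmax 54.0 (array([ 347.3, -142.6]), array([22.3, 22.5]), -32.0) top band (array([ 350.7, -141.8]), array([17.6, 21.1]), -75.9)
6 [377, 247, 11, 18, 150] [388.  77.  35.] zmax 54.0 (array([385.2,  76.5]), array([23.7, 24
[... 807 characters left out ...]
 zmax 36.0 (array([ 720.6, -326.5]), array([ 93.7, 161.9]), 89.7) top band (array([ 720.6, -326.5]), array([ 93.7, 161.9]), 89.7)
14 [226, 329, 13, 20, 200] [ 708. -196.   36.] zmax 53.0 (array([ 704.9, -198.1]), array([23.8, 24. ]), -30.2) top band (array([ 707.2, -196.9]), array([19.1, 24.9]), -63.1)
== side
mat (array([503.4, 936.1]), array([ 358.3, 2092.1]), -87.2) -37.477176613368556Traceback (most recent call last):
  File "m.py", line 19, in <module>
    l,lab,st,ce=cv2.connectedComponentsWithStats(k.astype(np.uint8)); i=1+st[1:,4].argmax()
                                                                          ~~~~~~~~~~~~~~~^^
ValueError: attempt to get argmax of an empty sequence
```

{"api": "jog_arm", "payload": {
  "plan": [
    [[1,-32,-38,0,0,0,0],[1,-65,-76,0,0,0,0],[1,-97,-114,0,0,0,0],[1,-130,-152,0,0,0,0],[1,-162,-190,0,0,0,0],[1,-194,-228,0,0,0,0],[1,-227,-266,0,0,0,0],[1,-259,-304,0,0,0,0],[1,-291,-342,0,0,0,0],[1,-324,-380,0,0,0,0]]
  ],
  "grip_force": 60
}}

```text
clock: 1.1
eef_pos: [371.2, 123.3, 222.3]
tool_rot: [0.135, 0.991, 0.0, 0.0]
contact_force: [1.5, 1.0, 0.2]
gripper_width: 85.7
```

{"api": "jog_arm", "payload": {
  "plan": [
    [[1,-32,-38,0,0,0,-2],[1,-65,-76,0,0,0,-5],[1,-97,-114,0,0,0,-7],[1,-130,-152,0,0,0,-10],[1,-162,-190,0,0,0,-12],[1,-194,-228,0,0,0,-15],[1,-227,-266,0,0,0,-18],[1,-259,-304,0,0,0,-20],[1,-291,-342,0,0,0,-23],[1,-324,-380,0,0,0,-23.1]]
  ]
}}

```text
clock: 2.1
eef_pos: [581.3, -329.4, 221.7]
tool_rot: [-0.066, 0.998, 0.0, -0.0]
contact_force: [0.7, -0.1, 0.9]
gripper_width: 85.4
```

```bash
cat > go.py <<'E'
import sys
from h import *
# go.py x y z yaw_of_tool_y : prints shift/turn from measured pose (tool down)
x,y,z,yaw=map(float,sys.argv[1:5]); s=robot.state(); r=R.from_quat(s["tool_rot"])
b=np.radians(yaw); Y=np.array([np.cos(b),np.sin(b),0]); Z=np.array([0,0,-1.]); T=R.from_matrix(np.stack([np.cross(Y,Z),Y,Z],1))
print("t",s["clock"],"pos",s["eef_pos"].round(1),"q",s["joint_positions"].round(2),"F",s["contact_force"].round(1))
print("shift",r.inv().apply(np.array([x,y,z])-s["eef_pos"]).round(1),"turn",(r.inv()*T).as_rotvec(degrees=True).round(1))
E
python3 - <<'E'
from m import *
s=robot.state();print(s["eef_pos"],s["joint_positions"])
im,d,P=cloud("wrist"); cv2.imwrite("pics/w1.png",im)
im,d,S=cloud("scene")
for n,P in(("w",P),("s",S)):
    near=(np.hypot(P[...,0]-580,P[...,1]+328)<160)&(P[...,2]>20)&(P[...,2]<36)&(abs(P[...,0]-580)<90)&(abs(P[...,1]+328)<60)
    print(n,near.sum(),rect(P[near][:,:2]),np.median(P[near][:,2]) if near.any() else 0)
E
python3 go.py 580 -328.5 120 97.5
```

```text
[ 581.31810386 -329.41790999  221.71128819] [-5.66529064e-01  2.81611832e-01  1.01828354e+00  1.32704206e-04
  1.84258498e+00 -2.26988335e+00]
w 7111 (array([ 583.9, -327.5]), array([ 60.2, 119.3]), 7.0) 32.29078885694935
s 1105 (array([ 580.1, -328.5]), array([ 61.3, 128.7]), 6.9) 32.26523604515512
t 2.2 pos [ 581.2 -332.7  215.1] q [-0.57  0.29  1.02 -0.    1.84 -2.27] F [-1.9  0.5 -2.1]
shift [-0.   3.9 95.1] turn [ 0.3 -0.4 -0.2]
```

View pics/w1.png

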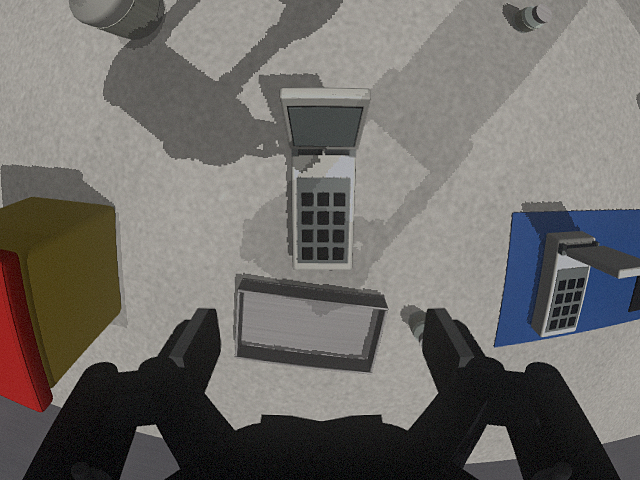

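The wrist view shows the loose terminal centred at (325,215) with its screen at (325,115), and the fingers at the bottom of the picture. Before descending I need the camera's clearance over the screen, and I want to know how noisy the pose reading is.

```bash
python3 - <<'E'
from m import *
for i in range(2):
    s=robot.state();print(s["clock"],s["eef_pos"].round(1),s["dq"].round(3),np.degrees(R.from_quat(s["tool_rot"]).as_rotvec()).round(2))
c=robot.get_calibration("wrist"); W=np.array(c["world_from_camera"]); print(W.round(2), c["vertical_fov"])
im,d,P=cloud("wrist")
s=robot.state();print(s["clock"],s["eef_pos"].round(1))
Q=P[(abs(P[...,0]-490)<60)&(abs(P[...,1]+338)<60)&(P[...,2]>60)&(P[...,2]<150)]
i=Q[:,2].argmax(); plate(Q,np.radians(7.2),"loose"); print(Q[i])
E
```

```text
2.2 [ 581.2 -332.7  215.1] [ 0.051 -0.11   0.085  0.033  0.038  0.039] [  11.36 -179.19   -0.36]
2.2 [ 581.2 -332.7  215.1] [ 0.051 -0.11   0.085  0.033  0.038  0.039] [  11.36 -179.19   -0.36]
[[-1.3000e-01 -9.4000e-01 -3.0000e-01  5.0194e+02]
 [ 9.9000e-01 -1.2000e-01 -4.0000e-02 -3.4332e+02]
 [ 0.0000e+00 -3.1000e-01  9.5000e-01  3.6857e+02]
 [ 0.0000e+00  0.0000e+00  0.0000e+00  1.0000e+00]] 65.70646984690485
2.25 [ 580.8 -330.   217. ]
loose plate n 4877 slant 29.4 rms 1.72 yawn 7.2 zmax 128.7 mean [ 495.6 -338.3  104.6]
[ 481.32109726 -336.05441949  129.87413685]
```

{"api": "jog_arm", "payload": {
  "plan": [
    [[1,0,1,30,0,0,0],[1,0,1,70,0,0,0],[1,0,1,110,0,0,0],[1,0,1,145,0,0,0],[1,0,1,170,0,0,0],[1,0,1,185,0,0,0],[1,0,1,192,0,0,0],[1,0,1,195,0,0,0],[1,0,1,195,0,0,0],[1,0,1,195,0,0,0]]
  ]
}}

```text
clock: 3.25
eef_pos: [581.7, -326.9, 29.5]
tool_rot: [-0.066, 0.998, -0.001, 0.001]
contact_force: [0.3, -0.8, -0.2]
gripper_width: 85.5
```

{"api": "jog_arm", "payload": {
  "plan": [
    [[0.5,0,0,0,0,0,0],[0.5,0,0,0,0,0,0],[0.5,0,0,0,0,0,0],[0.5,0,0,0,0,0,0],[0.5,0,0,0,0,0,0],[0.5,0,0,0,0,0,0],[0.5,0,0,0,0,0,0],[0.5,0,0,0,0,0,0],[0.5,0,0,0,0,0,0],[0.5,0,0,0,0,0,0]]
  ]
}}

```text
clock: 4.25
eef_pos: [580.9, -326.5, 27.5]
tool_rot: [-0.066, 0.998, -0.0, 0.0]
contact_force: [-0.2, 0.3, 0.2]
gripper_width: 42.6
```

```bash
python3 go.py 580 -328.5 150 97.5; python3 -c "
from h import *
print(robot.state()['gripper_width'])"
```

```text
t 4.25 pos [ 580.9 -326.5   27.5] q [-0.56  0.31  1.33  0.    1.5  -2.27] F [-0.2  0.3  0.2]
shift [   1.1   -1.9 -122.5] turn [-0.  0.  0.]
42.60571432882938
```

The width of 42.6 mm means the 60 mm base isn't between the pads, so I'll look.

```bash
python3 - <<'E'
from m import *
im,d,P=cloud("wrist"); im2,d2,S=cloud("side"); cv2.imwrite("pics/w2.png",np.hstack([cv2.resize(im,(400,300)),cv2.resize(im2[250:400,280:480],(400,300))]))
for i in range(3):
    robot.snapshot("side"); s=robot.state(); print(s["clock"],s["eef_pos"].round(1),s["gripper_width"])
E
```

```text
4.4 [ 580.9 -326.5   27.5] 42.42938259250544
4.45 [ 580.9 -326.5   27.5] 42.68054103891112
4.5 [ 580.9 -326.5   27.5] 42.398340154417305
```

View pics/w2.png

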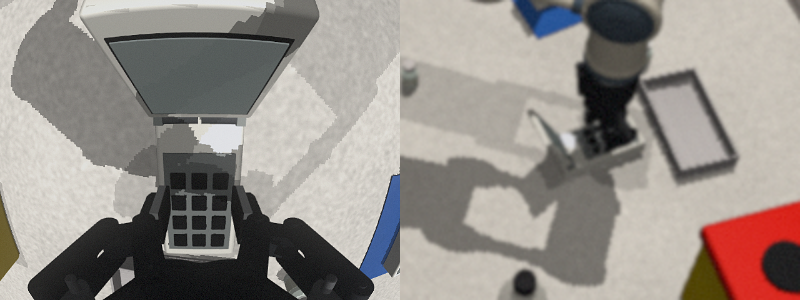

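```bash
python3 - <<'E'
from m import *
im,d,P=cloud("wrist"); g=im.max(-1)
c=np.array([580.9,-326.5]); e=np.array([np.cos(np.radians(7.2)),np.sin(np.radians(7.2))]); f=np.array([-e[1],e[0]])
L=P[...,:2]-c; a=L@e; b=L@f; z=P[...,2]
for lo in range(10,75,8):
    m=(z>lo)&(z<=lo+8)&(abs(a)<75)&(abs(b)<75)
    A=m&(abs(a)<30)
    print(lo,m.sum(),"left b",np.percentile(b[A&(b<0)],[5,50,95]).round(0) if (A&(b<0)).any() else "", "right",np.percentile(b[A&(b>0)],[5,50,95]).round(0) if (A&(b>0)).any() else "", "a",np.percentile(a[A],[5,95]).round(0) if A.any() else "")
m=(z>20)&(z<36)&(a>-60)&(a<-25)&(abs(b)<50); print("base band b",np.percentile(b[m],[1,99]), np.median(z[m]))
cv2.imwrite("pics/w3.png",im[220:480])
E
```

```text
10 0 left b  right  a 
18 0 left b  right  a 
26 21676 left b [-28. -13.  -2.] right [ 1. 13. 26.] a [-28.  25.]
34 4161 left b [-21. -13.  -1.] right [ 1. 12. 19.] a [-15.  28.]
42 1196 left b [-32. -22. -21.] right [21. 22. 32.] a [-12.   7.]
50 1780 left b [-34. -24. -21.] right [21. 24. 34.] a [-12.   6.]
58 2486 left b [-34. -24. -21.] right [21. 24. 34.] a [-12.   7.]
66 2913 left b [-34. -23. -21.] right [21. 23. 34.] a [-12.   7.]
74 3784 left b [-32. -23. -21.] right [21. 23. 32.] a [-13.   7.]
base band b [-29.9537313  27.9998713] 31.582308856299235
```

View pics/w3.png

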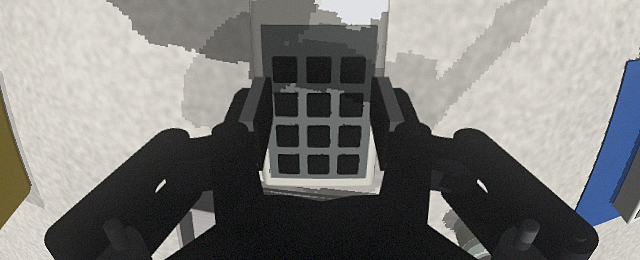

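```bash
python3 - <<'E'
from m import *
W=np.array(robot.get_calibration("wrist")["world_from_camera"]); s=robot.state()
print(W[:3,3].round(1),s["eef_pos"],s["joint_positions"],s["clock"],s["contact_force"],s["moment"],s["effort"].round(2))
e=np.array([np.cos(np.radians(7.2)),np.sin(np.radians(7.2))]); f=np.array([-e[1],e[0]])
for n in("wrist","scene"):
    im,d,P=cloud(n); L=P[...,:2]-s["eef_pos"][:2]; a=L@e; b=L@f; z=P[...,2]
    dark=im.max(-1)<45
    m=(abs(a)<16)&(abs(abs(b)-27)<9)&(z>5)&(z<80)&dark
    print(n,np.histogram(z[m],bins=np.arange(5,81,5)))
    m=(abs(a-45)<15)&(abs(b)<20)&(z>5)&(z<80); print("base top",np.median(z[m]))
    m=(abs(a)<70)&(abs(b)<40)&(z>22)&(z<36); print(rect(P[m][:,:2]),m.sum())
E
```

```text
[ 500.4 -337.   180.3] [ 580.86592314 -326.49970286   27.48592498] [-5.63119018e-01  3.13335654e-01  1.32554721e+00 -1.37747930e-05
  1.50268215e+00 -2.26530344e+00] 4.55 [ 0.01283909  0.81053914 -0.07306469] [-0.05345203 -0.01888505  0.0056378 ] [  0.   -54.4  -40.73  -0.     0.    -0.  ]
wrist (array([  0,   0,   0,   0,   0, 475,  18, 131, 282, 342, 412, 438, 488,
       366, 765]), array([ 5, 10, 15, 20, 25, 30, 35, 40, 45, 50, 55, 60, 65, 70, 75, 80]))
base top 32.90209727294982
(array([ 584.6, -327.2]), array([ 60.4, 118.8]), 7.0) 24678
scene (array([ 0,  0,  0,  0,  0, 16,  6,  6,  8, 14, 15, 16, 13, 19, 16]), array([ 5, 10, 15, 20, 25, 30, 35, 40, 45, 50, 55, 60, 65, 70, 75, 80]))
base top 32.54125398315284
(array([ 579.8, -328.7]), array([ 60.7, 130.9]), 7.1) 878
```

Both cameras put the fingertips at about z 38, so they are above the base even though the TCP reads 27.5. I'll reopen, go down in steps and watch the force.

{"api": "jog_arm", "payload": {
  "plan": [
    [[1,0,-2,-6,0,0,0],[1,0,-2,-6,0,0,0],[1,0,-2,-6,0,0,0],[1,0,-2,-6,0,0,0],[1,0,-2,0,0,0,0],[1,0,-2,4,0,0,0],[1,0,-2,7,0,0,0],[1,0,-2,9,0,0,0],[1,0,-2,10,0,0,0],[1,0,-2,10,0,0,0]]
  ]
}}

```text
clock: 5.65
eef_pos: [581.0, -328.4, 17.3]
tool_rot: [-0.066, 0.998, 0.0, -0.0]
contact_force: [-0.2, 0.6, -0.8]
gripper_width: 85.2
```

```bash
python3 - <<'E'
from m import *
s=robot.state(); print(s["eef_pos"],s["contact_force"],s["gripper_width"])
e=np.array([np.cos(np.radians(7.2)),np.sin(np.radians(7.2))]); f=np.array([-e[1],e[0]])
for n in("wrist","scene","side"):
    im,d,P=cloud(n); L=P[...,:2]-s["eef_pos"][:2]; a=L@e; b=L@f; z=P[...,2]
    for sg in(-1,1):
        m=(abs(a)<20)&(abs(sg*b-50)<12)&(z>5)&(z<80)
        print(n,sg,np.histogram(z[m],bins=np.arange(5,81,5))[0], np.percentile(sg*b[m],[1,99]).round(1) if m.any() else "",np.percentile(a[m],[1,99]).round(1) if m.any() else "")
E
```

```text
[ 581.04348399 -328.43072077   17.27044565] [-0.22794405  0.59696509 -0.79888972] 85.20852863782247
wrist -1 [  0   0   0   0   0   0   0 132 305 372 401 457 470 457 486] [42.1 55.9] [-12.2   9.7]
wrist 1 [  0   0   0   0   0   0   0 135 302 378 413 431 493 444 490] [42.3 56. ] [-12.8   9.3]
scene -1 [ 2  0  0  0  0  0  0  4 14 15 11 16 11 14 15] [43.2 58.6] [-13.1  11. ]
scene 1 [ 3  0  0  0  0  0  0  1  5 15  9 13 15 14  9] [40.9 55.9] [-12.4  11.9]
side -1 [9 0 0 0 0 0 0 1 2 7 6 5 5 4 2] [42.  56.8] [-18.5  14.1]
side 1 [5 1 0 0 0 0 1 2 9 6 7 4 3 4 3] [40.1 58.1] [-13.4  17.6]
```

{"api": "jog_arm", "payload": {
  "plan": [
    [[1,-8,0,4,0,0,0],[1,-8,0,8,0,0,0],[1,-8,0,12,0,0,0],[1,-8,0,16,0,0,0],[1,-8,0,19,0,0,0],[1,-8,0,21,0,0,0],[1,-8,0,21,0,0,0],[1,-8,0,21,0,0,0],[0.5,-8,0,21,0,0,0],[0.5,-8,0,21,0,0,0]]
  ],
  "grip_force": 80
}}

```text
clock: 6.8
eef_pos: [589.2, -327.1, -3.0]
tool_rot: [-0.066, 0.998, 0.0, 0.0]
contact_force: [-5.7, 0.8, 48.8]
gripper_width: 59.1
```

{"api": "jog_arm", "payload": {
  "plan": [
    [[0.5,0,0,0,0,0,0],[0.5,0,0,0,0,0,0],[0.5,0,0,0,0,0,0],[0.5,0,0,0,0,0,0],[0.5,0,0,0,0,0,0],[0.5,0,0,-2,0,0,0],[0.5,0,0,-5,0,0,0],[0.5,0,0,-10,0,0,0],[0.5,0,0,-15,0,0,0],[0.5,0,0,-20,0,0,0]]
  ]
}}

```text
clock: 7.8
eef_pos: [588.7, -327.3, 16.2]
tool_rot: [-0.066, 0.998, 0.0, -0.0]
contact_force: [0.3, -0.1, -7.1]
gripper_width: 58.0
```

```bash
python3 - <<'E'
from m import *
s=robot.state(); print(s["eef_pos"],s["contact_force"],s["moment"],s["gripper_width"])
im,d,P=cloud("wrist"); cv2.imwrite("pics/w4.png",im)
e=np.array([np.cos(np.radians(7.2)),np.sin(np.radians(7.2))]); f=np.array([-e[1],e[0]]); L=P[...,:2]-s["eef_pos"][:2]; a=L@e; b=L@f; z=P[...,2]
for lo in range(-65,-15,10):
    m=(abs(a-lo)<5)&(abs(b)<25)&(z<60); print(lo,np.median(z[m]))
m=(a<-20)&(a>-78)&(abs(b)<45)&(z>30)&(z<60);print(rect(P[m][:,:2]))
E
```

```text
[ 588.71777316 -327.33661709   16.18973507] [ 0.32963521 -0.14761146 -7.07477673] [-0.03074861 -0.20776776  0.02556095] 58.01212179725793
-65 58.94685335505179
-55 50.11768595511795
-45 50.162090926958044
-35 50.88702446096734
-25 51.344378186475055
(array([ 546.4, -332.4]), array([45.3, 60.9]), -82.9)
```

The terminal is gripped at 58 mm, it came up with the arm, and the weight shows in the wrist force. Next is a lift that clears the neighbour's screen and the carry across.

{"api": "jog_arm", "payload": {
  "plan": [
    [[0.5,0,0,-12,0,0,0],[0.5,0,0,-32,0,0,0],[0.5,0,0,-58,0,0,0],[0.5,0,0,-86,0,0,0],[0.5,0,0,-114,0,0,0],[0.5,-1,8,-140,0,0,0],[0.5,-4,24,-160,0,0,0],[0.5,-8,46,-172,0,0,0],[0.5,-13,76,-178,0,0,0],[0.5,-18,108,-180,0,0,0]]
  ]
}}

```text
clock: 8.85
eef_pos: [592.9, -217.6, 198.9]
tool_rot: [-0.065, 0.998, -0.001, 0.001]
contact_force: [1.0, -0.1, -8.4]
gripper_width: 58.3
```

{"api": "jog_arm", "payload": {
  "plan": [
    [[0.5,-6,36,0,0,0,0],[0.5,-12,74,0,0,0,0],[0.5,-19,112,0,0,0,0],[0.5,-25,150,0,0,0,0],[0.5,-31,188,0,0,0,0],[0.5,-38,226,0,0,0,0],[0.5,-44,262,0,0,0,0],[0.5,-49,292,0,0,0,0],[0.5,-53,316,0,0,0,-1],[0.5,-56,334,0,0,0,-2]]
  ]
}}

```text
clock: 9.85
eef_pos: [604.3, 122.2, 197.4]
tool_rot: [-0.084, 0.996, 0.0, 0.001]
contact_force: [0.6, -0.6, -8.1]
gripper_width: 58.4
```

```bash
python3 go.py 605.2 177 60 101.3
```

```text
t 9.85 pos [604.3 122.2 197.4] q [ 0.14  0.13  1.23  0.    1.78 -1.59] F [ 0.6 -0.6 -8.1]
shift [ -9.9  53.8 137.5] turn [ 0.   0.1 -1.6]
```

{"api": "jog_arm", "payload": {
  "plan": [
    [[0.5,-3,16,5,0,0,-0.5],[0.5,-6,34,15,0,0,-1],[0.5,-9,48,35,0,0,-1.6],[0.5,-9.9,53.8,60,0,0,-1.6],[0.5,-9.9,53.8,85,0,0,-1.6],[0.5,-9.9,53.8,110,0,0,-1.6],[0.5,-9.9,53.8,130,0,0,-1.6],[0.5,-9.9,53.8,145,0,0,-1.6],[0.5,-9.9,53.8,150,0,0,-1.6],[0.5,-9.9,53.8,150,0,0,-1.6]]
  ]
}}

```text
clock: 10.85
eef_pos: [604.9, 175.0, 45.5]
tool_rot: [-0.097, 0.995, -0.0, -0.001]
contact_force: [0.0, -0.2, -7.6]
gripper_width: 58.1
```

```bash
python3 go.py 605.2 177 3 101.3; python3 - <<'E'
from m import *
im,d,P=cloud("wrist"); cv2.imwrite("pics/w5.png",im); im2,d2,S=cloud("scene"); cv2.imwrite("pics/s5.png",im2)
z=S[...,2]; c=S[...,:2]-np.array([596.7,175.4]); g=im2.max(-1)
m=(np.abs(c).max(-1)<110)&(z>35)&(z<95)&(g>90); Q=S[m]
print(np.percentile(Q[:,2],[5,25,50,75,95]).round(1))
e=np.array([np.cos(np.radians(10.9)),np.sin(np.radians(10.9))]); f=np.array([-e[1],e[0]])
zt=47+30+2.8+1.5
m=(np.abs(c).max(-1)<110)&(abs(z-zt)<6); Q=S[m]; print("top z",np.median(Q[:,2]),rect(Q[:,:2]),m.sum())
E
```

```text
t 10.85 pos [604.9 175.   45.5] q [ 0.23  0.21  1.42 -0.    1.52 -1.54] F [ 0.  -0.2 -7.6]
shift [-0.7  1.9 42.5] turn [-0.  -0.1 -0.2]
[56.6 67.3 78.3 80.8 82.8]
top z 81.89781070802127 (array([608., 173.]), array([ 86. , 112.5]), -3.4) 1060
```

View pics/s5.png

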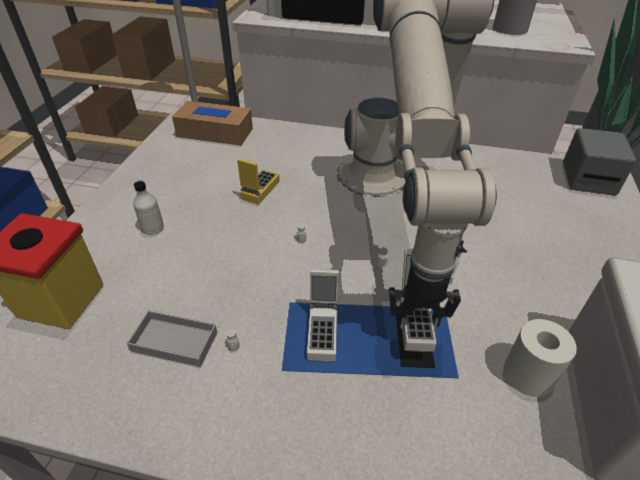

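The scene view shows the terminal held just above the pad, with the keys at (420,325). Lowering it gently.

{"api": "jog_arm", "payload": {
  "plan": [
    [[0.5,-0.7,2,8,0,0,0],[0.5,-0.7,2,18,0,0,0],[0.5,-0.7,2,27,0,0,0],[0.5,-0.7,2,33,0,0,0],[0.5,-0.7,2,36,0,0,0],[0.5,-0.7,2,38,0,0,0],[0.5,-0.7,2,39.5,0,0,0],[0.5,-0.7,2,40.5,0,0,0],[0.5,-0.7,2,41,0,0,0],[0.5,-0.7,2,41,0,0,0]]
  ]
}}

```text
clock: 11.95
eef_pos: [605.8, 177.3, 5.7]
tool_rot: [-0.097, 0.995, 0.0, 0.0]
contact_force: [-0.4, -0.8, -8.0]
gripper_width: 58.3
```

```bash
python3 go.py 605.2 177 3 101.3; python3 - <<'E'
from m import *
s=robot.state(); e=np.array([np.cos(np.radians(10.9)),np.sin(np.radians(10.9))]); f=np.array([-e[1],e[0]])
for n in("wrist","scene"):
    im,d,P=cloud(n); c=P[...,:2]-np.array([596.7,175.4]); a=c@e;b=c@f;z=P[...,2]
    for A in(-45,-35,40,50,60): 
        m=(abs(a-A)<5)&(abs(b)<25); print(n,A,np.median(z[m]).round(1) if m.any() else "",end="; ")
    m=(a>25)&(a<80)&(abs(b)<50)&(z>26)&(z<42); 
    if m.sum()>30: print("front a",np.percentile(a[m],98).round(1),"b",np.percentile(b[m],[2,98]).round(1))
    m=(a>-70)&(a<-28)&(abs(b)<50)&(z>26)&(z<42);
    if m.sum()>30: print("back b",np.percentile(b[m],[2,98]).round(1),rect(P[m][:,:2]))
E
```

```text
t 11.95 pos [605.8 177.3   5.7] q [ 0.23  0.24  1.46  0.    1.45 -1.53] F [-0.4 -0.8 -8. ]
shift [ 0.6 -0.2  2.7] turn [ 0.   0.  -0.2]
wrist -45 39.6; wrist -35 39.6; wrist 40 41.2; wrist 50 41.3; wrist 60 ; front a 49.1 b [-28.7  28.9]
back b [-27.5  28.5] (array([556.1, 168. ]), array([26.6, 60.7]), -79.1)
scene -45 ; scene -35 ; scene 40 259.9; scene 50 346.2; scene 60 27.2; front a 63.5 b [-31.5  26.7]
```

{"api": "jog_arm", "payload": {
  "plan": [
    [[0.5,0,0,1,0,0,0],[0.5,0,0,2,0,0,0],[0.5,0,0,2.5,0,0,0],[0.5,0,0,3,0,0,0],[0.5,0,0,3.5,0,0,0],[0.5,0,0,4,0,0,0],[0.5,0,0,4,0,0,0],[0.5,0,0,4,0,0,0],[0.5,0,0,4,0,0,0],[0.5,0,0,4,0,0,0]]
  ]
}}

```text
clock: 13.05
eef_pos: [605.7, 177.2, 2.4]
tool_rot: [-0.097, 0.995, 0.0, 0.0]
contact_force: [-5.1, -2.2, 1.6]
gripper_width: 58.4
```

The pad is taking the weight now, so I'll release and retreat upward.

{"api": "jog_arm", "payload": {
  "plan": [
    [[0.7,0,0,0,0,0,0],[0.8,0,0,0,0,0,0],[0.9,0,0,0,0,0,0],[1,0,0,0,0,0,0],[1,0,0,0,0,0,0],[1,0,0,0,0,0,0],[1,0,0,-5,0,0,0],[1,0,0,-15,0,0,0],[1,0,0,-30,0,0,0],[1,0,0,-50,0,0,0]]
  ]
}}

```text
clock: 14.05
eef_pos: [605.4, 177.2, 52.5]
tool_rot: [-0.097, 0.995, -0.0, -0.0]
contact_force: [0.6, -1.4, -0.1]
gripper_width: 85.5
```

{"api": "jog_arm", "payload": {
  "plan": [
    [[1,0,0,-25,0,0,0],[1,0,0,-60,0,0,0],[1,0,0,-100,0,0,0],[1,0,0,-140,0,0,0],[1,0,0,-170,0,0,0],[1,0,0,-190,0,0,0],[1,0,0,-195,0,0,0],[1,0,0,-195,0,0,0],[1,0,0,-195,0,0,0],[1,0,0,-195,0,0,0]]
  ]
}}

```text
clock: 15.05
eef_pos: [605.2, 177.1, 244.4]
tool_rot: [-0.097, 0.995, -0.0, -0.002]
contact_force: [0.6, 0.2, -0.7]
gripper_width: 85.2
```

```bash
cat > look.py <<'E'
from m import *
e=np.array([np.cos(np.radians(10.9)),np.sin(np.radians(10.9))]); f=np.array([-e[1],e[0]])
s=robot.state(); print(s["clock"],s["eef_pos"].round(1),s["contact_force"].round(1))
def slants(names=("scene","wrist")):
    for n in names:
        im,d,P=cloud(n); z=P[...,2]
        for lab,C in(("pad",(596.7,175.4)),("ref",(634.4,-20.5))):
            c=P[...,:2]-np.array(C); a=c@e;b=c@f
            m=(abs(b)<24)&(a<-35)&(a>-130)&(z>58)&(z<128)&(im.max(-1)>50)
            if m.sum()<60: print(n,lab,"few",m.sum()); continue
            A=a[m];Z=z[m]
            for _ in range(3):
                p=np.polyfit(Z,A,1); r=A-np.polyval(p,Z); k=abs(r)<2.5*r.std()+.3; A=A[k];Z=Z[k]
            mt=(abs(b)<24)&(a<-20)&(a>-130)&(z>70)&(z<165)&(im.max(-1)>50)
            top=np.percentile(z[mt],99.5); at=np.median(a[mt&(z>top-4)])
            print(n,lab,"n",len(A),"slant",np.degrees(np.arctan(-p[0])).round(2),"rms",(A-np.polyval(p,Z)).std().round(2),"a@z100",np.polyval(p,100).round(1),"top z,a",top.round(1),at.round(1))
        if n=="scene": globals().update(P=P,im=im)
if __name__=="__main__":
    slants()
    c=P[...,:2]-np.array([596.7,175.4]); m=(abs(c@e)<90)&(abs(c@f)<60)&(P[...,2]>26)&(P[...,2]<41); print("base",rect(P[m][:,:2]),np.median(P[m][:,2]))
E
python3 look.py
```

```text
15.05 [605.2 177.1 244.4] [ 0.6  0.2 -0.7]
scene pad n 743 slant 26.52 rms 1.82 a@z100 -80.3 top z,a 135.2 -97.8
scene ref n 532 slant 6.3 rms 1.32 a@z100 -58.9 top z,a 140.8 -66.3
wrist pad n 2596 slant 27.04 rms 0.53 a@z100 -78.7 top z,a 134.1 -98.7
wrist ref n 218 slant 6.72 rms 0.28 a@z100 -57.2 top z,a 140.4 -66.8
base (array([595.8, 173.5]), array([ 61. , 133.1]), 10.5) 37.15643705547399
```

The terminal stands on the pad: centre within about 2 mm, yaw 10.5°, top at the expected height. Its screen is at about 27° and the neighbour's at 6.5°. Next I'll turn the tool 90° so the fingers straddle the screen's upper edge.

{"api": "jog_arm", "payload": {
  "plan": [
    [[0.6,10,0,0,0,0,8],[0.6,22,0,0,0,0,16],[0.6,36,0,0,0,0,24],[0.6,50,0,0,0,0,32],[0.6,64,0,0,0,0,40],[0.6,78,-1,0,0,0,48],[0.6,90,-1,0,0,0,56],[0.6,98,-2,0,0,0,64],[0.6,101,-2,0,0,0,72],[0.6,101,-2,0,0,0,80]]
  ]
}}

```text
clock: 16.15
eef_pos: [506.4, 155.7, 246.1]
tool_rot: [0.568, 0.823, -0.0, -0.0]
contact_force: [-0.1, 0.1, -0.4]
gripper_width: 51.4
```

```bash
python3 go.py 506.2 156.2 93 10.9
```

```text
t 16.15 pos [506.4 155.7 246.1] q [ 0.23 -0.09  1.37  0.    1.86 -0.13] F [-0.1  0.1 -0.4]
shift [5.000e-01 1.000e-01 1.531e+02] turn [-0.  -0.   9.9]
```

{"api": "jog_arm", "payload": {
  "plan": [
    [[0.6,0.5,0,5,0,0,5],[0.6,0.5,0,20,0,0,9.9],[0.6,0.5,0,40,0,0,9.9],[0.6,0.5,0,60,0,0,9.9],[0.6,0.5,0,80,0,0,9.9],[0.6,0.5,0,92,0,0,9.9],[0.6,0.5,0,98,0,0,9.9],[0.6,0.5,0,100,0,0,9.9],[0.6,0.5,0,100,0,0,9.9],[0.6,0.5,0,100,0,0,9.9]]
  ]
}}

```text
clock: 17.15
eef_pos: [507.2, 156.4, 147.6]
tool_rot: [0.635, 0.773, 0.001, 0.001]
contact_force: [-0.2, -0.3, 0.5]
gripper_width: 51.5
```

```bash
cat > fing.py <<'E'
from look import *
C=np.array([596.7,175.4])
for n in("wrist","side"):
    im,d,P=cloud(n); c=P[...,:2]-C; a=c@e;b=c@f;z=P[...,2]; g=im.max(-1)<45
    m=(abs(b+1.7)<14)&(a>-150)&(a<60)&g&(z>90)&(z<200)
    for lo in range(90,200,10):
        k=m&(z>=lo)&(z<lo+10)
        if k.sum()>10: print(n,lo,k.sum(),np.histogram(a[k],bins=np.arange(-150,61,10))[0])
    if n=="wrist": cv2.imwrite("pics/wf.png",im)
E
python3 fing.py; python3 go.py 506.2 156.2 93 10.9
```

```text
17.15 [507.2 156.4 147.6] [-0.2 -0.3  0.5]
wrist 120 48 [ 0  0  0  0  0 48  0  0  0  0  0  0  0  0  0  0  0  0  0  0  0]
wrist 160 356 [  0   0  15 166   0   0   0   0 161  14   0   0   0   0   0   0   0   0
   0   0   0]
wrist 170 784 [  0  31 103 263   0   0   0   0 256 131   0   0   0   0   0   0   0   0
   0   0   0]
wrist 180 981 [  0  50 125 322   0   0   0   0 320 164   0   0   0   0   0   0   0   0
   0   0   0]
wrist 190 1222 [  0  17  51 538   0   0   0   0 552  64   0   0   0   0   0   0   0   0
   0   0   0]
side 180 14 [0 0 5 0 0 0 0 0 9 0 0 0 0 0 0 0 0 0 0 0 0]
side 190 18 [ 0  2  5  0  0  0  0  0 11  0  0  0  0  0  0  0  0  0  0  0  0]
t 17.25 pos [507.2 156.4 147.5] q [ 0.23 -0.1   1.55  0.    1.69  0.04] F [ 0.5 -0.6 -0.4]
shift [ 0.  -1.1 54.5] turn [ 0.1 -0.   0.3]
```

View pics/wf.png

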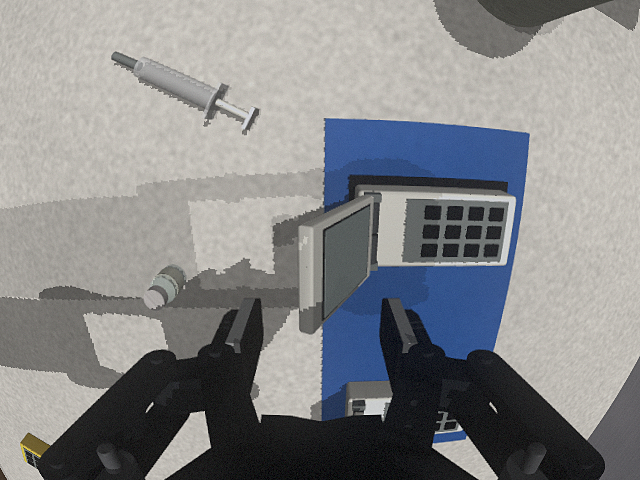

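The wrist view shows the fingers at (250,330) and (395,325), either side of the screen at (335,265), as planned. Descending to straddle it.

{"api": "jog_arm", "payload": {
  "plan": [
    [[0.6,0,-1,8,0,0,0],[0.6,0,-1,18,0,0,0],[0.6,0,-1,28,0,0,0],[0.6,0,-1,38,0,0,0],[0.6,0,-1,46,0,0,0],[0.6,0,-1,52,0,0,0],[0.6,0,-1,55,0,0,0],[0.6,0,-1,55,0,0,0],[0.6,0,1,55,0,0,0],[0.6,0,4,55,0,0,0]]
  ]
}}

```text
clock: 18.25
eef_pos: [511.2, 157.2, 92.2]
tool_rot: [0.635, 0.773, 0.0, 0.0]
contact_force: [-0.3, 0.1, 0.4]
gripper_width: 50.9
```

{"api": "jog_arm", "payload": {
  "plan": [
    [[0.6,0,3,0,0,0,0],[0.6,0,6,0,0,0,0],[0.6,0,9,0,0,0,0],[0.6,0,12,0,0,0,0],[0.6,0,15,0,0,0,0],[0.6,0,18,0,0,0,0],[0.6,0,21,0,0,0,0],[0.6,0,24,0,0,0,0],[0.6,0,27,0,0,0,0],[0.6,0,30,0,0,0,0]]
  ]
}}

```text
clock: 19.25
eef_pos: [540.4, 162.9, 91.5]
tool_rot: [0.635, 0.773, 0.0, 0.0]
contact_force: [-0.8, -0.8, 1.4]
gripper_width: 51.2
```

```bash
python3 look.py
```

```text
19.25 [540.4 162.9  91.5] [-0.8 -0.8  1.4]
scene pad n 311 slant 13.51 rms 1.52 a@z100 -66.1 top z,a 156.2 -112.3
scene ref n 536 slant 6.28 rms 1.31 a@z100 -59.0 top z,a 141.2 -65.9
wrist pad n 3994 slant 13.79 rms 0.25 a@z100 -64.4 top z,a 159.9 -107.5
wrist ref few 0
base (array([596.9, 173.8]), array([ 60.9, 131. ]), 10.3) 37.007588803490876
```

{"api": "jog_arm", "payload": {
  "plan": [
    [[0.6,0,3,0,0,0,0],[0.6,0,6,0,0,0,0],[0.6,0,9,0,0,0,0],[0.6,0,12,0,0,0,0],[0.6,0,15,0,0,0,0],[0.6,0,18,0,0,0,0],[0.6,0,21,0,0,0,0],[0.6,0,23,0,0,0,0],[0.6,0,25,0,0,0,0],[0.6,0,26,0,0,0,0]]
  ]
}}

```text
clock: 20.35
eef_pos: [565.5, 167.9, 91.5]
tool_rot: [0.635, 0.773, -0.0, -0.0]
contact_force: [-3.0, -1.0, 2.8]
gripper_width: 51.3
```

```bash
python3 look.py
```

```text
20.35 [565.5 167.9  91.5] [-3.  -1.   2.8]
scene pad n 200 slant -1.67 rms 1.02 a@z100 -50.5 top z,a 155.0 -76.0
scene ref n 536 slant 6.98 rms 1.25 a@z100 -59.0 top z,a 140.9 -66.5
wrist pad n 1086 slant 2.42 rms 1.19 a@z100 -49.7 top z,a 160.6 -83.7
wrist ref few 0
base (array([596.8, 173.8]), array([ 60.8, 129.7]), 10.7) 37.01156649157559
```

The force is about 3 N, so the hinge is in its stiff range and will drop about 12°. I'll push about 4° further, then back off so the screen is untouched between the fingers.

{"api": "jog_arm", "payload": {
  "plan": [
    [[0.6,0,2,0,0,0,0],[0.6,0,4,0,0,0,0],[0.6,0,4,0,0,0,0],[0.6,0,-1,0,0,0,0],[0.6,0,-6,0,0,0,0],[0.6,0,-12,0,0,0,0],[0.6,0,-18,0,0,0,0],[0.6,0,-24,0,0,0,0],[0.6,0,-28,0,0,0,0],[0.6,0,-28,0,0,0,0]]
  ]
}}

```text
clock: 21.45
eef_pos: [537.8, 162.5, 91.7]
tool_rot: [0.635, 0.773, 0.0, 0.0]
contact_force: [0.2, 0.4, 0.4]
gripper_width: 50.8
```

```bash
python3 look.py
```

```text
21.45 [537.8 162.5  91.7] [0.2 0.4 0.4]
scene pad n 302 slant 6.74 rms 1.34 a@z100 -59.1 top z,a 158.6 -113.5
scene ref n 530 slant 6.11 rms 1.37 a@z100 -58.8 top z,a 140.7 -66.0
wrist pad n 1736 slant 19.9 rms 11.94 a@z100 -62.2 top z,a 160.3 -110.4
wrist ref few 0
base (array([595.9, 173.5]), array([ 60.5, 131.9]), 10.5) 36.9862677812763
```

The screen now reads 6.7° against the neighbour's 6.1°. Retreating straight up, then a clear look.

{"api": "jog_arm", "payload": {
  "plan": [
    [[0.6,0,0,-6,0,0,0],[0.6,0,0,-16,0,0,0],[0.6,0,0,-32,0,0,0],[0.6,0,0,-52,0,0,0],[0.6,0,0,-76,0,0,0],[0.6,0,-10,-100,0,0,0],[0.6,0,-25,-125,0,0,0],[0.6,0,-45,-145,0,0,0],[0.6,0,-60,-155,0,0,0],[0.6,0,-60,-155,0,0,0]]
  ]
}}

```text
clock: 22.55
eef_pos: [479.3, 150.9, 251.2]
tool_rot: [0.634, 0.773, 0.003, 0.002]
contact_force: [0.5, -0.2, 0.7]
gripper_width: 51.4
```

```bash
python3 look.py; python3 -c "
from h import *
im,_=robot.snapshot('scene'); cv2.imwrite('pics/fin.png',cv2.resize(im[180:400,180:480],(800,587)))"
```

```text
22.55 [479.3 150.9 251.2] [ 0.5 -0.2  0.7]
scene pad n 555 slant 6.68 rms 1.26 a@z100 -59.0 top z,a 144.0 -66.8
scene ref n 534 slant 6.57 rms 1.37 a@z100 -58.9 top z,a 141.4 -66.5
wrist pad n 226 slant 7.32 rms 0.12 a@z100 -67.4 top z,a 143.5 -68.1
wrist ref n 118 slant 6.64 rms 0.32 a@z100 -67.1 top z,a 139.9 -67.3
base (array([596.5, 173.7]), array([ 60.9, 131.7]), 10.6) 37.01065784986895
```

View pics/fin.png

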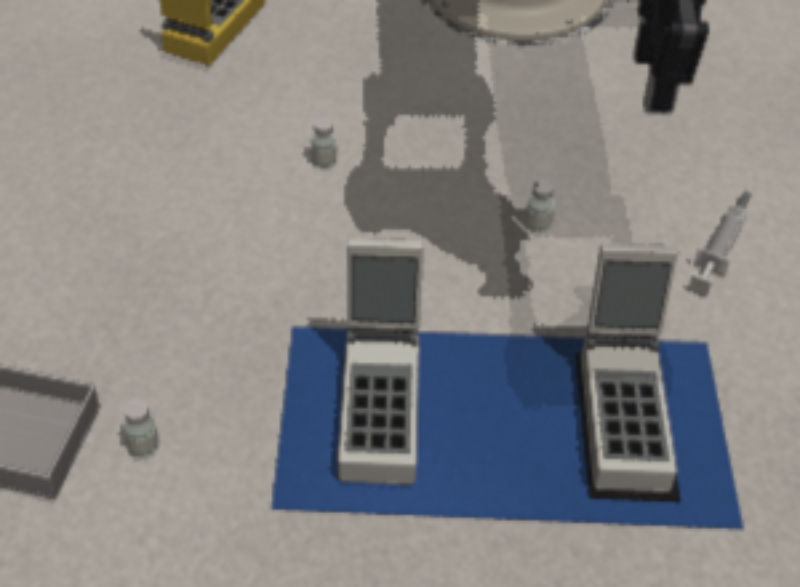

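The final view shows both terminals upright and facing the same way, the new one squarely on the pad at (630,410), and the vials, syringe and dish where they were. Handing in.

```bash
python3 -c "
from station import robot
print(robot.finish_job())"
```

```text
the job is handed in; nothing more can be done
None
```

The loose terminal is on the black pad with its screen at the neighbour's slant. I handed the job in at about 22.6 s of the 61 s allowed; no verdict was reported.

**What I did:** I gripped the base across its width, carried it over the neighbour, set it down and let go. I then raised the screen with the fingers either side of its upper edge. I pushed it past the target into the stiff range and backed off. It sprang back to the neighbour's slant, so no correction was needed.

**Last checks, with the arm clear:**

| Check | Reading |
|---|---|
| Terminal centre | about 2 mm from the pad's |
| Terminal yaw | 10.6° (pad 10.9°) |
| Base top height | 37.0 mm as read; about 36.6 mm expected with the camera's small height offset |
| Screen slant, scene camera | 6.7° (neighbour 6.6°) |
| Screen slant, wrist camera | 7.3° (neighbour 6.6°) |

The slant was the same just after release and about 1 s later. In the last picture the vials, syringe and dish looked undisturbed; it did not cover the spirit bottle or the paper roll.

**What went wrong or disagreed:**
- **First grasp:** it closed on air, because the fingertips stood about 25 mm higher than the stated geometry suggested. I found this from the depth images and lowered the grasp.
- **Contact force:** when the grip closed on the base, the wrist force read 49 N, within its 120 N limit. I think it was the pads pressing the base down, but I did not confirm that. If the gripper's body had taken that load, it would exceed the separate 40 N limit.

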